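# Mix the blue paint on the vortex mixer

### The job

The blue paint has settled and needs mixing. First push the red half of the vortex mixer's rocker switch fully down to put it in touch mode, then lift the blue bottle out of the wooden rack and press it, upright and without ramming it, down into the mixer's sprung rubber cup until the cup is pushed nearly all the way down. Finish while still holding the bottle pressed down there - do not let go or ease off - and leave the other bottles and everything else on the bench where they are.

Things in the scene. Friction and masses are not known exactly. Their poses are not given: they have to be found in the camera images.
- mixer: grey vortex mixer, fixed, 190 (x) x 124 (y) mm. Origin: footprint centre on the bench; +x points from control deck to cup, z up. Tower 89 high, x -15 to 95; black rubber cup at x 40, y 0 in a silver ring. Black deck in front (x -95 to -15) rises 15 deg towards the tower, 45 to 66 high, with the rocker at x -49, y 28 and a grey dial (not used), 30 across, 12 tall, at x -53, y -30
- rocker (a joint): rocker switch on the deck, 33 mm long (mixer's x) x 24 wide, hinged at its middle. 0 = off, the red half (nearest the cup) stands up; 0.35 rad = touch mode, red half fully down. Takes about 4 N straight down near the red half's outer edge, which sinks about 6 mm to a hard stop; stays where left
- rocker_press (a point): point on top of the red half of the rocker, 4 mm inside its outer edge, in the middle of its width; moves with the rocker
- cradle (a joint): travel of the sprung rubber cup, m: 0 = up, 0.010 = fully down on its stop; it moves straight down only. Its spring pushes up with 5 N at the top and 10 N at the bottom: a bottle merely stood in it (1.4 to 2.2 N) does not push it down; the hand must add about 8 N to reach the bottom
- cup_seat (a point): centre of the inner floor of the rubber cup, 112 mm above the bench when the cup is up; moves with the cup. The cup is 18 mm deep above this floor; inside it is 47 mm across at the floor, flaring to 58 mm at the rim; outside 65 mm across at the rim
- bottle_blue: round glass bottle full of blue paint with a blue screw cap, about 180 g; body 44 mm across, straight from 7 to 64 mm up, rounded bottom edge; cap 34 mm across, from 80 to 98 mm up (the top). Origin: centre of its underside, z towards the cap. It stands in a hole of the rack; take it by the straight body, about 50 mm up
- bottle_red: same bottle in red, in another hole of the rack; leave it
- bottle_yellow: same bottle in yellow, in another hole of the rack; leave it
- rack: wooden rack block, fixed to the bench, 70 (x) x 220 (y) x 22 mm high, with three holes 47 mm across and 16 mm deep at y -70, 0 and +70; the hole floors are 6 mm above the bench. Origin: centre of its underside
- tape: roll of yellow masking tape lying flat, 96 mm across, 24 mm high; leave it. Origin: centre of its underside
- mixing_cup: small open steel cup, 64 mm across, 45 mm high; leave it. Origin: centre of its underside
- thinner_jar: amber jar with steel lid, 72 mm across, 85 mm high; leave it. Origin: centre of its underside
- stir_spatula: paint stirring spatula lying on the bench, 190 mm long; leave it. Its x axis runs from handle to blade
- airbrush_stand: airbrush in its stand, fixed to the bench, base 90 x 75 mm, about 155 mm high, airbrush 175 mm long across the top. Origin: centre of its underside

How it is judged (in metres and radians):
On the way, in this order (a step that is already met when the one before it is completed fails the run):
1. the rocker is in touch mode (value of joint rocker above 0.28 rad), for 0.2 s.
2. the blue bottle is lifted clear of the rack (height (world z) of bottle_blue above 0.04 m and contact force between the fingers and bottle_blue above 1 N and contact force between bottle_blue and rack below 0.1 N), for 0.2 s.
3. the blue bottle is seated upright in the cup and presses it down (horizontal distance between bottle_blue and cup_seat below 0.006 m and distance between bottle_blue and cup_seat below 0.008 m and value of joint cradle above 0.0065 m), for 0.3 s.
At the end, for the whole second after the job is handed in: Fingers hold the blue bottle, upright (0.14 rad), still, on the cup floor (6 mm off centre, 8 mm in all), cup down over 6.5 of 10 mm with over 4 N, arm itself on the mixer under 3 N; rocker over 0.28 rad; red and yellow bottles standing in the rack (all of step 3 and angle between bottle_blue's own z axis and vertical below 0.14 rad and contact force between bottle_blue and mixer above 4 N and contact force between the fingers and bottle_blue above 2 N and contact force between the arm and mixer below 3 N and linear speed of bottle_blue below 0.02 m/s and value of joint rocker above 0.28 rad and horizontal distance between each of bottle_red, bottle_yellow and rack below 0.08 m and height (world z) of each of bottle_red, bottle_yellow below 0.012 m); the arm keeps its last pose, push and grip.
It fails at once if the blue bottle is rammed into the mixer (more than 40 N) (contact force between bottle_blue and mixer above 40 N).
It fails at once if the blue bottle is tipped (more than 0.5 rad) (angle between bottle_blue's own z axis and vertical above 0.5 rad).
It fails at once if the red or yellow bottle is moved (distance of any of bottle_red, bottle_yellow from where it was at the start of the episode above 0.02 m).
It fails at once if something else on the bench is moved by more than 30 mm (distance of any of tape, mixing_cup, thinner_jar, stir_spatula from where it was at the start of the episode above 0.03 m).
It also fails if it takes over 54 s, if anything falls off the work surface, if the arm or the gripper's body presses on something with over 40 N, if the wrist force passes 120 N, or if a joint passes its speed limit or range.

### The arm

A 6-joint arm with a two-finger parallel gripper is mounted at the origin on the work surface. World frame = base frame: x ahead of the robot, y to its left, z up, the work surface at z = 0. Lengths are in mm, angles in rad, forces in N, time in s.
With the tool pointing down it reaches from about 400 to 825 mm from the base axis. Payload 7 kg.
Tool frame: the origin (TCP) lies at the very end of the fingers, on their centre line; the grasp point (between the pads) lies 19 mm behind it; z points along the fingers, y is the line along which they close (so a half turn about z gives the same grasp; the last joint's range is limited). The gripper opens to 88 mm and grips with 3 to 60 N. Pads are 19 mm wide; open, the fingers measure 130 mm over their backs; the gripper's body (78 mm by 193 mm) begins 47 mm behind the grasp point.
Start: joints at [-0.986, 0.359, 0.012, 0, -1.224, -0.288], TCP at [197.385, -645.472, 226.561] pointing down, gripper open.
Joint ranges: [-3.07, 3.07], [-1.43, 2.12], [-1.02, 1.25], [-3.03, 1.67], [-3.05, -0], [-3.03, 3.03]. Speed limits (rad/s): [2.39, 2.39, 3.01, 3.14, 3.14, 3.14].

### API

Orientations are given as a unit quaternion [x, y, z, w].
In Python, from plant import bot gives the robot as it stands. Calls block until the motion is done:
- bot.move_ptp(position, orientation): joint-space move of the TCP to a pose.
- bot.line_to(position, velocity=150, ori=None): straight line of the TCP; ori=None keeps the orientation; velocity is the mean speed in mm/s.
- bot.move_joints(angles): joint-space move.
- bot.move_gripper(opening, force=None): finger opening in mm; force is the grip in N (None keeps the last); returns when the fingers have stopped.
- bot.pause(seconds).
- bot.solve_ik(position, orientation): joint angles nearest the present ones, or None.
- bot.read_state(): the state.
- bot.camera(name): name is "side" or "top"; returns the picture (480x640x3 uint8, red, green, blue); there is no depth.
- bot.get_calibration(name): a dict with "fx", "fy", "cx", "cy" (pixels), "distortion" ([k1, k2, p1, p2, k3] as OpenCV has them; the pictures are not rectified), "view" (4x4, takes a point from world to camera coordinates). Camera axes: x right, y up, looking along -z (the intrinsics and any distortion apply to the point x, -y, -z); pixel columns grow to the right and rows downward; lengths in mm; the calibration is good to about 2 mm. A picture is of the moment at which its call begins. get_calibration takes no time and is no camera call.
A pose or a line that the arm cannot do raises bot.Unreachable and nothing moves.
- bot.close_job(): hands the job in; it is judged then, once.
The state is a dict: "t": time; "joint_pos": joint angles; "qvel": joint speeds; "tau": joint torques, N m; "tcp_pos": TCP position; "eef_rot": TCP orientation; "contact_force": force on the tool from outside, world axes, zero at the start; "moment": the same for the moment, N m; "width": finger opening in mm; "finger_force": force on a finger pad.
Only numpy, scipy, OpenCV 4.12 (cv2) and the standard library are available. Lean on these libraries where they do the work, as an engineer would, in place of code of your own. Each camera call takes 0.05 s, during which the arm holds its last target. There are 200 camera calls.

## Working session

There is one attempt and no reset: what is moved stays moved. The work goes in short steps, each a Python script; the robot and the scene stay as the last script left them, time stands still between calls to the robot, and variables do not carry over. Pictures are saved under pics/ and viewed, at most 10 in all, crops included, and the job is handed in when it is done.

```bash
mkdir -p pics
python3 - <<'E'
from plant import bot
import cv2,numpy as np
for n in("side","top"):
    im=bot.camera(n); cv2.imwrite(f"pics/{n}0.png",im[:,:,::-1])
    c=bot.get_calibration(n); print(n,c)
print(bot.read_state())
E
```

```text
side {'fx': 461.6828230208809, 'fy': 461.6828230208809, 'cx': 309.66462043023074, 'cy': 238.291891662037, 'distortion': array([-0.04740281,  0.        ,  0.        ,  0.        ,  0.        ]), 'view': array([[-7.89264629e-01, -6.13843051e-01,  1.60640408e-02,
         4.79985302e+02],
       [ 4.76224505e-01, -5.95383854e-01,  6.47092178e-01,
        -2.79606545e+02],
       [-3.87648767e-01,  5.18377058e-01,  7.62242520e-01,
        -1.11993066e+03],
       [ 0.00000000e+00,  0.00000000e+00,  0.00000000e+00,
         1.00000000e+00]])}
top {'fx': 492.4293853929884, 'fy': 492.4293853929884, 'cx': 333.57326505251143, 'cy': 240.09418304201702, 'distortion': array([-0.01212485,  0.        ,  0.        ,  0.        ,  0.        ]), 'view': array([[ 2.11750431e-03, -9.99982588e-01,  5.50810410e-03,
         6.81825493e+01],
       [ 9.97587744e-01,  2.49454779e-03,  6.93719654e-02,
        -5.40980826e+02],
       [-6.93844978e-02,  5.34792171e-03,  9.97575657e-01,
        -1.21090411e+03],
       [ 0.00000000e+00,  0.00000000e+00,  0.00000000e+00,
         1.00000000e+00]])}
{'t': 0.1, 'joint_pos': array([-9.85894777e-01,  3.59333487e-01,  1.11477696e-02, -2.76716845e-04,
       -1.22406526e+00, -2.88104240e-01]), 'qvel': array([ 8.42222621e-05, -9.51055426e-04,  2.62466783e-03,  1.62332416e-03,
        8.14166695e-04, -4.71130097e-04]), 'tau': array([ 1.07766969e-03, -5.84164953e+01,  2.93752527e+01,  7.01550946e+00,
        1.01897391e-02, -6.53669485e-05]), 'tcp_pos': array([ 197.25617689, -645.09333235,  225.7091254 ]), 'eef_rot': array([-1.47807943e-01,  9.89015807e-01,  7.14128787e-04, -1.89601869e-04]), 'contact_force': array([-0.39875242, -0.00647104,  0.11537973]), 'moment': array([-0.05446826, -0.02250103, -0.01783697]), 'finger_force': 0.0, 'width': 87.43512370743616}
```

View pics/side0.png

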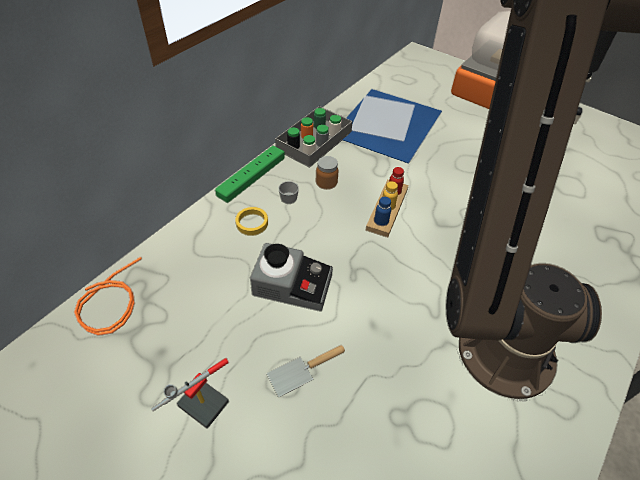

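View pics/top0.png

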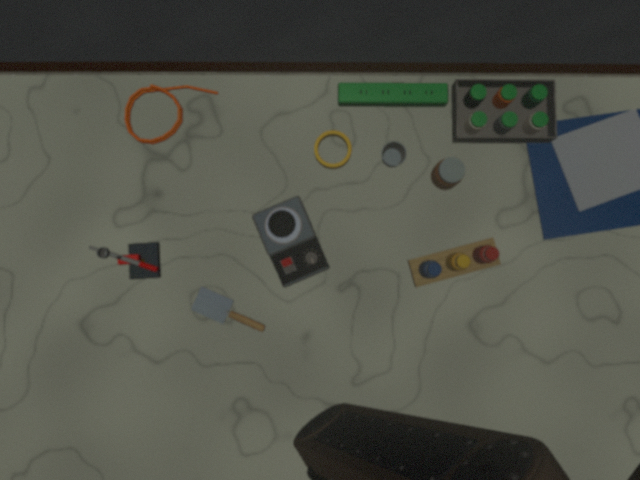

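Side view: mixer with black cup at about (276,256), red rocker half at (305,286), blue bottle at (384,210). Top view: cup (283,224), rocker (288,263), blue bottle (430,269) at the rack's left end. Next I'll make enlarged crops.

```bash
cat > h.py <<'E'
from plant import bot
import cv2,numpy as np
def ray(n,uv):
    c=bot.get_calibration(n);K=np.array([[c["fx"],0,c["cx"]],[0,c["fy"],c["cy"]],[0,0,1]])
    p=cv2.undistortPoints(np.array([[uv]],float),K,c["distortion"])[0,0]
    V=c["view"];R=V[:3,:3];o=-R.T@V[:3,3]
    d=R.T@np.array([p[0],-p[1],-1.]);return o,d/np.linalg.norm(d)
def plane(n,uv,z):
    o,d=ray(n,uv);return o+d*(z-o[2])/d[2]
def tri(a,b):
    o1,d1=ray("side",a);o2,d2=ray("top",b)
    s=np.linalg.lstsq(np.c_[d1,-d2],o2-o1,rcond=None)[0]
    p,q=o1+s[0]*d1,o2+s[1]*d2;return (p+q)/2,np.linalg.norm(p-q)
E
python3 - <<'E'
import cv2,numpy as np
s=cv2.imread("pics/side0.png");t=cv2.imread("pics/top0.png")
def c(im,x,y,w,h,g=1): return cv2.resize(np.clip(im[y:y+h,x:x+w].astype(float)*g,0,255).astype(np.uint8),(400,300),interpolation=cv2.INTER_CUBIC)
cv2.imwrite("pics/crop.png",np.vstack([np.hstack([c(s,240,235,100,75),c(s,350,160,80,60)]),np.hstack([c(t,240,190,128,96,1.6),c(t,400,230,108,81,1.6)])]))
for n,im in(("side",s),("top",t)):
    hsv=cv2.cvtColor(im,cv2.COLOR_BGR2HSV)
    for nm,lo,hi in(("blue",(100,110,30),(125,255,255)),("red",(0,130,40),(8,255,255)),("red2",(172,130,40),(180,255,255)),("yel",(18,130,60),(30,255,255))):
        k,l,st,ce=cv2.connectedComponentsWithStats(cv2.inRange(hsv,lo,hi))
        for i in range(1,k):
            if st[i,4]>15: print(n,nm,st[i],ce[i].round(1))
E
```

```text
side blue [ 343   90   99   73 2174] [398.5 131.9]
side blue [347 100  16  24  98] [353.9 112.4]
side blue [379 197  12  11  96] [384.7 201.7]
side blue [375 206  16  19 229] [382.1 215.6]
side red [389 167  15  28 186] [397.5 176.8]
side red [300 279  10  11  67] [304.5 284. ]
side red [208 358  20  16 127] [217.6 365.8]
side red [184 378  23  21 168] [194.6 388.5]
side yel [382 182  16  28 241] [391.  193.1]
side yel [236 207  32  28 458] [251.5 220.5]
side yel [196 390   8  13  56] [199.9 396.7]
top blue [558 114  56  20 373] [577.2 122.9]
top blue [ 528  143  112   94 4387] [574.3 200.1]
top red [479 246   7  15  33] [481.5 251.9]
top red [485 246  13  15 126] [491.4 253.1]
top red [127 254  14   6  63] [134.  256.2]
top red [118 259   9   5  29] [121.2 261.6]
top red [282 258  10   9  65] [286.2 261.6]
top red [139 261  20  11 103] [147.7 266. ]
top yel [315 131  36  37 353] [332.5 148.6]
top yel [447 253  24  17 288] [459.4 260.9]
```

View pics/crop.png

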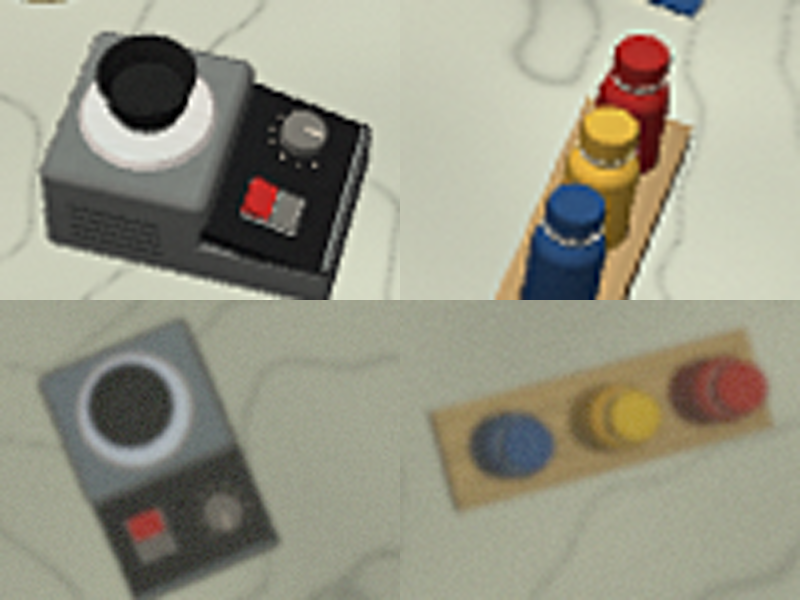

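The crops show the cup rim, red half, dial and three caps in both views. I'll triangulate those and fit the mixer pose.

Run:
```python
from h import *
S1=lambda x,y:((x+.5)/4-.5+240,(y+.5)/4-.5+235)
S2=lambda x,y:((x-400+.5)/5-.5+350,(y+.5)/5-.5+160)
T1=lambda x,y:((x+.5)/3.125-.5+240,(y-300+.5)/3.125-.5+190)
T2=lambda x,y:((x-400+.5)/3.704-.5+400,(y-300+.5)/3.704-.5+230)
P={}
for nm,a,b in(("cup",S1(147,71),T1(131,405)),("red",S1(260,198),T1(146,525)),("dial",S1(306,129),T1(223,512)),
 ("B",S2(576,206),T2(525,441)),("Y",S2(611,129),T2(636,415)),("R",S2(642,55),T2(742,388))):
    p,e=tri(a,b);P[nm]=p
    print(nm,p.round(1),"gap",round(e,1),"planes",[plane(n,uv,z).round(1)[:2] for n,uv in(("side",a),("top",b)) for z in [dict(cup=130,red=61,dial=67,B=104,Y=104,R=104)[nm]]])
# mixer corners (tower top z=89, top view)
for c in((38,380),(182,322),(235,447),(92,503)): print(plane("top",T1(*c),89).round(1))
# rack corners z=22
for c in((430,412),(745,330),(773,424),(460,510)): print(plane("top",T2(*c),22).round(1))
```

```text
cup [570.3 187.8 131.4] gap 1.6 planes [array([570.3, 186.6]), array([571.2, 188.4])]
red [484.9 182.2  64.3] gap 1.6 planes [array([485.6, 180. ]), array([485.7, 182.9])]
dial [494.4 122.8  67. ] gap 2.7 planes [array([493.3, 122.2]), array([495.6, 123.5])]
B [ 469.5 -163.3  101.2] gap 4.3 planes [array([ 466.5, -161.8]), array([ 471.3, -161.6])]
Y [ 487.  -233.3   99.3] gap 2.0 planes [array([ 484.1, -229.1]), array([ 487.7, -231.5])]
R [ 504.7 -299.4  101.7] gap 0.5 planes [array([ 503.5, -297.1]), array([ 504.8, -298.6])]
[594.2 262.9  89. ]
[638.7 154.5  89. ]
[543.8 113.9  89. ]
[501.4 221.1  89. ]
[ 491.8 -115.    22. ]
[ 547.5 -328.3   22. ]
[ 484.2 -345.9   22. ]
[ 426.3 -134.6   22. ]
```

```bash
cat >> h.py <<'E'
from scipy.spatial.transform import Rotation as Rn
def down(a):   # tool down, closing axis y at world angle a
    y=np.array([np.cos(a),np.sin(a),0]);z=np.array([0,0,-1.]);return Rn.from_matrix(np.c_[np.cross(y,z),y,z]).as_quat()
MY=np.radians(23);MO=np.array([533.7,172.1]);RY=np.radians(14.6)
def mix(x,y): return MO+np.array([[np.cos(MY),-np.sin(MY)],[np.sin(MY),np.cos(MY)]])@[x,y]
def F(): return bot.read_state()["contact_force"]
E
python3 - <<'E'
from h import *
W=60; c=mix(-46,20+W/2)
best=None
for k in(0,1):
    q=down(MY+np.pi/2+k*np.pi); j=bot.solve_ik([*c,140],q); print(k,None if j is None else j.round(2))
    j2=bot.solve_ik([470,-163,140],down(RY+k*np.pi));print("  rack",None if j2 is None else j2.round(2))
    j3=bot.solve_ik([570.5,187.7,200],down(RY+k*np.pi));print("  cup",None if j3 is None else j3.round(2))
    if j is not None and (best is None or abs(j[5])<best[0]): best=(abs(j[5]),q)
q=best[1]
bot.move_gripper(W)
bot.move_ptp([*c,180],q); 
bot.line_to([*c,85],100); bot.pause(.3)
f0=F(); print(f0.round(2),bot.read_state()["tcp_pos"].round(1),bot.read_state()["width"])
z=85
while z>54:
    z-=1; bot.line_to([*c,z],30); f=F()-f0
    if abs(f[2])>.8: print(z,f.round(2),bot.read_state()["tcp_pos"][2].round(2))
    if abs(f[2])>9: break
bot.pause(.2)
cv2.imwrite("pics/p1.png",cv2.resize(bot.camera("side")[215:335,220:380,::-1],(640,480),interpolation=cv2.INTER_CUBIC))
print(bot.read_state()["t"],(F()-f0).round(2),bot.read_state()["tcp_pos"])
E
```

```text
0 [ 0.78  0.17 -0.46  0.   -0.94 -1.95]
  rack [ 0.06  0.14 -0.49  0.   -0.93 -2.95]
  cup [ 0.64  0.26 -0.2   0.   -1.12  2.75]
1 [ 0.78  0.17 -0.46  0.   -0.94  1.19]
  rack [ 0.06  0.14 -0.49  0.   -0.93  0.19]
  cup [ 0.64  0.26 -0.2   0.   -1.12 -0.39]
[ 0.06 -0.35  0.26] [472.  200.3  85.4] 60.180016275896385
82 [ 0.7   0.93 -0.85] 81.91
80 [-0.72  1.02 -0.81] 79.92
75 [ 0.08 -0.16 -0.97] 74.92
72 [ 0.18 -0.23 -1.09] 71.93
71 [ 0.38  0.65 -0.87] 70.93
68 [-0.4   0.85  3.11] 68.28
67 [ 1.02 -0.8   4.01] 67.31
66 [1.77 0.11 4.15] 66.2
65 [0.88 1.75 4.47] 65.24
64 [2.4  1.04 4.3 ] 64.28
63 [2.34 0.71 5.69] 63.48
62 [ 0.62 -0.5  11.91] 63.1
11.3167 [-0.2  -0.15 12.3 ] [472.78689477 200.69027903  63.09967988]
```

View pics/p1.png

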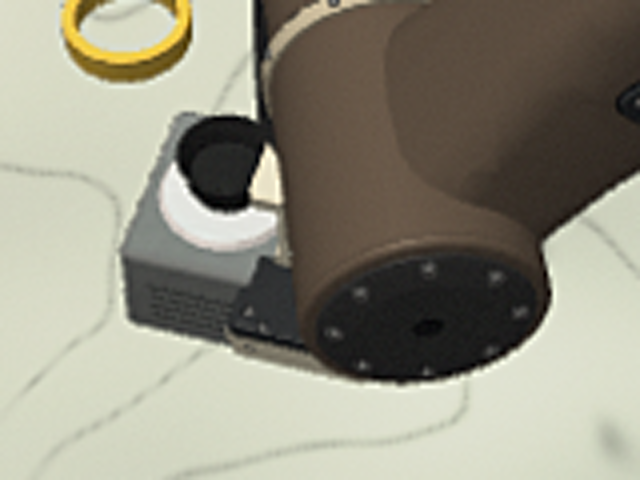

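The wrist hides the rocker at (300,330) in this crop, but the force trace shows about 5.5 mm of travel at 4 N and then a hard stop. Next I'll retreat, check the rocker from above, and grasp the bottle.

Run:
```python
from h import *
p=bot.read_state()["tcp_pos"]; bot.line_to([p[0],p[1],170],150)
bot.move_gripper(88); q=down(RY+np.pi)
bot.move_ptp([470,-163,190],q)
s=bot.camera("side")[235:310,240:340,::-1]; t=bot.camera("top")[190:286,240:368,::-1]
cv2.imwrite("pics/rock.png",np.hstack([cv2.resize(s,(400,300),interpolation=2),cv2.resize(np.clip(t*1.6,0,255).astype(np.uint8),(400,300),interpolation=2)]))
bot.line_to([470,-163,115],150); bot.pause(.2); f0=F()
bot.line_to([470,-163,40],80); bot.pause(.2); print("down",(F()-f0).round(2))
bot.move_gripper(30,35); s=bot.read_state(); print("grip",s["width"],s["finger_force"],(F()-f0).round(2),s["tcp_pos"].round(1),s["t"])
```

```text
down [0.21 0.04 0.16]
grip 43.59959571376414 34.92292083450593 [ 0.25  1.04 -0.57] [ 469.9 -163.    39.9] 17.2667
```

View pics/rock.png

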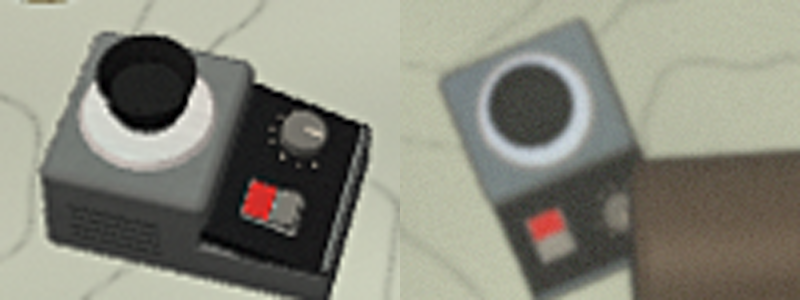

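The picture shows the red half at (258,200) now flat and the grey half at (288,208) raised, so the rocker is in touch mode. The grip is 43.6 mm wide. Now I'll lift and carry the bottle to hover over the cup.

Run:
```python
from h import *
f0=F();bot.line_to([470,-163,60],60); bot.line_to([470,-163,200],120); bot.pause(.2)
s=bot.read_state(); print("lift",s["width"],s["finger_force"],(F()-f0).round(2))
bot.line_to([570.5,187.7,200],180); bot.line_to([570.5,187.7,172],80); bot.pause(.3)
s=bot.read_state(); print(s["tcp_pos"].round(1),s["width"],s["t"],F().round(2))
a=bot.camera("side");b=bot.camera("top")
cv2.imwrite("pics/h_s.png",a[:,:,::-1]);cv2.imwrite("pics/h_t.png",b[:,:,::-1])
cv2.imwrite("pics/hov.png",np.hstack([cv2.resize(a[205:295,220:300,::-1],(400,450),interpolation=2),cv2.resize(np.clip(a[160:250,350:430,::-1],0,255).astype(np.uint8),(400,450),interpolation=2)]))
```

```text
lift 43.21203418682461 34.91759218974039 [ 0.27  0.3  -1.1 ]
[570.7 187.9 172.4] 43.36030552378764 22.2417 [-0.16 -0.25 -1.82]
```

View pics/hov.png

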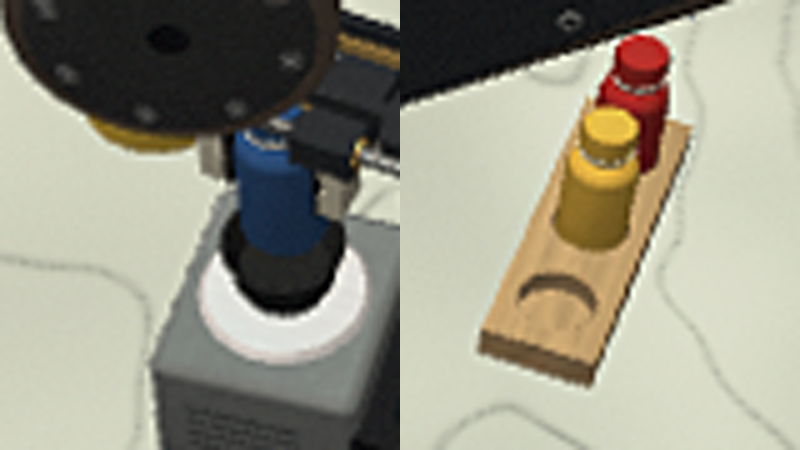

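Bottle bottom centre is at about (279,223) and the rim centre at about (283,235) in the crop, so it is aligned within 2 mm. The other bottles are undisturbed. I'll descend under force watch.

Run:
```python
from h import *
c=np.array([569.7,187.1]); bot.line_to([*c,172],30); bot.pause(.3)
f0=np.mean([F() for _ in range(1)],0); bot.line_to([*c,152],40)
z=152;zc=None
while z>130:
    z-=1; bot.line_to([*c,z],15); bot.pause(.08); f=F()-f0; t=bot.read_state()["tcp_pos"]
    if abs(f).max()>1.5: print(z,t.round(2),f.round(2))
    if zc is None and f[2]>4: zc=t[2]
    if np.hypot(f[0],f[1])>8 or f[2]>10.5 or (zc and zc-t[2]>8.7): break
bot.pause(.5); s=bot.read_state(); print(zc,s["t"],s["width"],s["finger_force"],s["tcp_pos"].round(2),(F()-f0).round(2))
a=bot.camera("side"); cv2.imwrite("pics/press.png",cv2.resize(a[205:295,220:320,::-1],(800,600),interpolation=2))
```

```text
150 [569.93 187.28 150.16] [1.28 1.57 0.55]
149 [570.09 187.44 149.28] [1.49 2.65 1.81]
148 [570.22 187.48 148.47] [2.4  3.55 3.68]
147 [570.18 187.45 147.29] [3.62 3.28 4.44]
146 [570.15 187.43 146.24] [4.13 4.04 4.17]
145 [570.14 187.42 145.23] [2.76 4.77 6.29]
144 [570.16 187.42 144.32] [3.01 4.89 5.44]
143 [570.17 187.41 143.37] [3.54 4.31 6.47]
142 [570.19 187.42 142.42] [3.61 5.19 6.54]
141 [570.19 187.44 141.51] [3.67 4.15 8.05]
140 [570.23 187.47 140.59] [3.09 5.15 7.78]
139 [570.42 187.71 139.69] [3.1  6.44 8.18]
138 [570.43 187.76 138.74] [4.07 6.15 8.6 ]
137 [570.46 187.77 137.8 ] [3.25 5.69 8.46]
147.29288632704075 29.0417 43.24427988330918 34.94534182107259 [570.45 187.76 137.83] [2.49 5.69 8.84]
```

View pics/press.png

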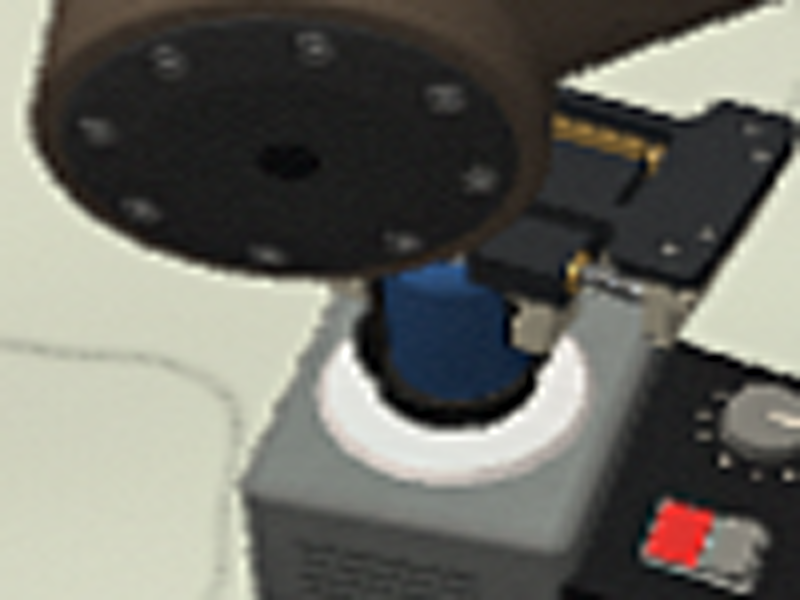

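The red half is down at (680,535), and the bottle is in the cup with the cup sunk. The wall pushes about 6 N towards +x/+y, so I'll re-centre by following that force and then settle the final depth.

Run:
```python
from h import *
f0=np.array([-.16,-.25,-1.82])
c=np.array([569.7,187.1]); z=137
for i in range(8):
    f=np.mean([(F(),bot.pause(.04))[0] for _ in range(4)],0)-f0; print(c.round(2),f.round(2))
    if np.hypot(f[0],f[1])<1.5: break
    c=c+np.clip(f[:2]*.2,-1,1); bot.line_to([*c,z],15); bot.pause(.15)
for i in range(4):
    f=np.mean([(F(),bot.pause(.04))[0] for _ in range(4)],0)-f0; s=bot.read_state()
    print("z",z,f.round(2),s["tcp_pos"].round(2))
    if f[2]>9.4: break
    z-=.5; bot.line_to([*c,z],15); bot.pause(.15)
bot.pause(.5); s=bot.read_state(); print(s["t"],s["width"],s["finger_force"],s["tcp_pos"].round(2),(F()-f0).round(2))
```

```text
[569.7 187.1] [2.8  5.17 8.95]
[570.26 188.1 ] [2.28 3.95 8.91]
[570.72 188.89] [1.56 2.01 9.04]
[571.03 189.29] [1.59 0.81 8.87]
[571.35 189.45] [0.17 1.12 9.17]
z 137 [0.74 1.02 8.76] [570.74 188.49 137.11]
z 136.5 [0.77 0.98 9.26] [570.76 188.51 136.63]
z 136.0 [0.72 0.94 9.97] [570.77 188.5  136.18]
33.325 43.13114278394972 34.93822404881939 [570.76 188.49 136.17] [0.95 0.73 9.3 ]
```

The net upward force is 9.3–10 N, which puts the cup 8.5–9.5 mm down. The underside is at about z 102 against a floor at about 103, and lateral force is about 1 N, so the bottle is seated. Handing in.

Run:
```python
from h import *
print(bot.close_job())
```

```text
the job is handed in; nothing more can be done
None
```

I handed in the job with the rocker in touch mode and the blue bottle still gripped and pressed about 9 mm down (worked out from the spring force) in the mixer cup; the hand-in gave no verdict.

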